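# Fetch the purple interlock key from behind on a crowded hook and seat it

## Task

The purple key paddle hangs at the back of the crowded hook. Move the white and the teal paddle in front of it to the spare hook and leave them hanging there, then take the purple paddle off, stand its tongue in the slot of the white interlock port and press it fully home, until its shoulders rest on the port. Let go of everything and do not disturb the tube rack, cassette, bottle or mouse.

Things in the scene. Friction and masses are not known exactly. Their poses are not given: they have to be found in the camera images.
- purple_grip (a point): Purple key paddle, rearmost. Upright plate 44 mm wide (its y), 8 thick (x), 125 tall (z up). Bottom 45 mm: steel tongue 22 wide, 8 thick, its last 7 mm narrowed to 16 x 4. Above: coloured head 80 tall, straight sides, 11 mm shoulders beside the tongue. Point: mid-width, mid-thickness, 30 below the top edge, 95 above the tongue's foot; pinch the two sides here from above.
- white_grip (a point): White key paddle, one of the two in front (either order); same shape and same point as the purple one, 40 to 90 g. All have a closed eye 26 mm wide in the head, with a 45 degree roof-shaped top: its floor is 45 mm and its apex 10 mm below the paddle's top edge. Hanging at rest, this point lies 14 mm below the axis of the hook's bar.
- teal_grip (a point): Teal key paddle, one of the two in front (either order); same shape and same point as the purple one, 40 to 90 g. All have a closed eye 26 mm wide in the head, with a 45 degree roof-shaped top: its floor is 45 mm and its apex 10 mm below the paddle's top edge. Hanging at rest, this point lies 14 mm below the axis of the hook's bar.
- crowded_hook: Fixed steel bar 8 mm thick on a post: level, axis 170 mm above the origin, 128 mm along the stand's -x, then turned up to end 136 out, 182 up. Origin: foot of the 14 mm post; white base 120 x 80 x 10 mm. At the start holds the three paddles about 34 mm apart, the purple about 45 mm from the post. May be left or right of the other stand.
- spare_hook: Fixed steel bar 8 mm thick on a post: level, axis 170 mm above the origin, 128 mm along the stand's -x, then turned up to end 136 out, 182 up. Same as the other, empty at first. To slip on or off, a paddle (its y along the stand's y) must be raised 13 to 24 mm (18 best) above its hanging height to clear the turned-up tip. Origin: foot of the post.
- port: Fixed white block 80 mm (x) x 110 (y) x 55 tall; vertical slot in the centre of its top, framed in purple: 11 mm (x) by 25 (y), rim chamfered 2 mm. The paddle stands in it with its y along the port's y, either way round. Origin: centre of its underside, on the bench; z up.
- plunger (a joint): Floor of the slot, a friction plunger that sinks as it is pressed (m): at 0 it lies 30 mm below the port's top, so a paddle stands on it with its shoulders 15 mm above the port; about 8 N pushes it down, it stays where it is left, and at 0.015 the paddle's shoulders rest on the port.
- tube_rack: Loose white rack 190 x 90 mm, 80 mm high, of purple-capped tubes, a bystander; origin at the centre of its underside
- cassette: Loose white ten-place sample cassette 190 x 24 x 65 mm, a bystander; origin at the centre of its underside
- reagent: Loose white bottle, 56 mm across, 120 mm tall, blue cap, a bystander; origin at the centre of its underside
- mouse: Loose black computer mouse 105 x 60 x 32 mm, a bystander; origin at the centre of its underside
Mind the look-alikes: they are no part of the job. Leave any brown or pink look-alike of the spare_hook alone. There is more than one size of the part that bears white_grip; the job needs the smallest.

How it is judged:
By the outcome, as a careful person would: the job done as asked, in the order asked, and still so for the second after the job is handed in, with the robot touching nothing.
It also fails if it takes over 72 s, if anything falls off the work surface, if the arm or the gripper's body presses on something with over 40 N, if the wrist force passes 120 N, or if a joint passes its speed limit or range.

## Robot

A 6-joint arm with a two-finger parallel gripper is mounted at the origin on the work surface. World frame = base frame: x ahead of the robot, y to its left, z up, the work surface at z = 0. Lengths are in mm, angles in rad, forces in N, time in s.
With the tool pointing down it reaches from about 325 to 750 mm from the base axis. Payload 7.6 kg.
Tool frame: the origin (TCP) lies on the centre line of the jaws, within the pads' length; the fingertips stand 8 mm ahead of it and the grasp point (between the pads) lies 11 mm behind it; z points along the fingers, y is the line along which they close (so a half turn about z gives the same grasp; the last joint's range is limited). The gripper opens to 85 mm and grips with 20 to 120 N. Pads are 22 mm wide; open, the fingers measure 114 mm over their backs; the gripper's body (76 mm by 85 mm) begins 54 mm behind the grasp point. The pads swing forward as they close: fully open they stand 13 mm farther back than shut.
Start: joints at [-1.261, 0.052, 1.401, -0, 1.689, -0.07], TCP at [194.661, -487.598, 239.323] pointing down, gripper open.
Joint ranges: [-2.9, 2.9], [-0.91, 2.17], [0.12, 2.37], [-1.06, 4.2], [0.26, 2.73], [-2.93, 2.93]. Speed limits (rad/s): [2.57, 2.57, 3.01, 3.14, 3.14, 3.14].

## Interface

Orientations are given as a rotation vector (axis times angle).
In Python, from workcell import * gives the robot as it stands. The module is installed in compiled form; this text tells all that it offers.
- The arm moves only by the shell command python3 -m crank 'ROWS'. ROWS is JSON, a list that holds one entry, the list of rows, each a list of 7 numbers: the shift along the tool's x, y, z as a fraction of full scale, then the turn, a rotation vector about the tool's x, y, z as a fraction of full scale, then the closure, from -1 (fully open) to 1 (shut). In form: [[[x, y, z, rx, ry, rz, grip], ...]]. A call has 1 to 20 rows; each row is the pose to reach, as a shift and turn from the pose commanded when the call began, along the tool's axes at that moment; what a row does not reach only later rows make up. Full scale, the value 1, is 0.15 m for a shift and pi/4 rad for a turn. A row lasts 1/8 s, in which the tool goes at most 62.5 mm and 10.7 degrees, less where a joint would pass 70% of its speed; a pose out of reach is approached as far as the arm can. A call with a number of a shift or a turn outside -1 to 1 is refused whole. A call with a gripper value outside its range is refused whole. The fingers move at their own pace and stop on an object; the grip force is fixed at half the most. Time passes only in rows, so rows that repeat a pose let the fingers close. It gives the time, the measured TCP pose, the force, the opening and the grip force at its end, in the units of the state.
- read_state(): the state, without advancing time (a new reading comes with each control period).
- snapshot(name): name is "side" or "top"; returns the picture (400x640x3 uint8, red, green, blue); there is no depth.
- camera_params(name): a dict with "fx", "fy", "cx", "cy" (pixels), "R" (3x3) and "t" (3): a world point X has camera coordinates R X + t. Camera axes: x right, y down, z forward; pixel columns grow to the right and rows downward; lengths in mm; the calibration is good to about 2 mm. A picture is of the moment at which its call begins. camera_params takes no time and is no camera call.
- job_done(): hands the job in; it is judged then, once.
Trained networks look in the newest picture that a camera, given by its name, has taken for a name from the list of things; names that differ only in an ending like _2 or _b are one class to them, and where a whole thing is asked for, a point or a joint stands for the part that bears it (a point fixed in the world has none). Each returns a list of dicts, best first, with "p" (0 to 1); they miss things now and then, are a little off and sometimes report something else, mostly with a low value. They report only what shows in the picture. A call takes as long as a camera call. They do not tell look-alikes from the thing itself.
- find_in(camera, name): "xyz" ([x, y, z] in mm, in world coordinates, good to about 4 mm: the middle of the surface that is visible of it).
- regions_of(camera, name): "region" (400x640 bool, what is visible of it).
- pinpoint(camera, name): "xyz" ([x, y, z] in mm, in world coordinates, good to about 4 mm: a listed point, or the origin of a listed thing).
The state is a dict: "time_s": time; "joints": joint angles; "joint_velocities": joint speeds; "joint_efforts": joint torques, N m; "tool_pos": TCP position; "orientation": TCP orientation; "force": force on the tool from outside, world axes, zero at the start; "moment": the same for the moment, N m; "gripper_width": opening from 0.0 (shut) to 1.0 (fully open); "gripper_force": force on a finger pad.
Only numpy, scipy, OpenCV 4.12 (cv2) and the standard library are available. Lean on these libraries where they do the work, as an engineer would, in place of code of your own. Each camera call takes 0.05 s, during which the arm holds its last target. There are 200 camera calls.

## Working session

There is one attempt and no reset: what is moved stays moved. The work goes in short steps, Python scripts to look and compute and a shell command to move; the robot and the scene stay as the last step left them, time stands still between calls to the robot, and variables do not carry over. Pictures are saved under pics/ and viewed, at most 10 in all, crops included, and the job is handed in when it is done.

```bash
mkdir -p pics; cat > h.py <<'E'
from workcell import *
import numpy as np, cv2
from scipy.spatial.transform import Rotation as Rn
def save(im,name): cv2.imwrite('pics/'+name,im[:,:,::-1])
def px(cam,X):
    c=camera_params(cam); p=np.array(c['R'])@np.array(X,float)+np.array(c['t']).ravel()
    return (c['fx']*p[0]/p[2]+c['cx'], c['fy']*p[1]/p[2]+c['cy'])
def ray(cam,u,v):
    c=camera_params(cam); R=np.array(c['R']);t=np.array(c['t']).ravel()
    d=R.T@np.array([(u-c['cx'])/c['fx'],(v-c['cy'])/c['fy'],1.]); return -R.T@t,d/np.linalg.norm(d)
def tri(a,b):
    o1,d1=ray('side',*a);o2,d2=ray('top',*b)
    s=np.linalg.lstsq(np.c_[d1,-d2],o2-o1,rcond=None)[0]
    p,q=o1+s[0]*d1,o2+s[1]*d2; return (p+q)/2,np.linalg.norm(p-q)
def onz(cam,u,v,z):
    o,d=ray(cam,u,v); return o+d*(z-o[2])/d[2]
E
python3 - <<'E'
from h import *
a=snapshot('side');b=snapshot('top');save(a,'s0.png');save(b,'t0.png')
for n in ['purple_grip','white_grip','teal_grip','crowded_hook','spare_hook','port','tube_rack','cassette','reagent','mouse']:
  for c in ['side','top']:
    print(n,c,[(np.round(r['xyz']).tolist(),round(r['p'],2),np.round(px(c,r['xyz'])).tolist()) for r in pinpoint(c,n)])
s=read_state();print(s['time_s'],s['orientation'],s['tool_pos'])
E
```

```text
purple_grip side [([529.0, 453.0, 4.0], 0.72, [260.0, 392.0]), ([597.0, 198.0, 156.0], 0.54, [277.0, 240.0])]
purple_grip top [([745.0, -206.0, 1.0], 0.75, [376.0, 159.0]), ([595.0, 198.0, 157.0], 0.61, [239.0, 198.0])]
white_grip side [([561.0, 308.0, 128.0], 0.78, [271.0, 297.0]), ([644.0, 58.0, 128.0], 0.6, [283.0, 195.0]), ([567.0, 203.0, 153.0], 0.57, [289.0, 247.0])]
white_grip top [([559.0, 308.0, 127.0], 0.78, [201.0, 211.0]), ([642.0, 59.0, 130.0], 0.61, [289.0, 183.0]), ([568.0, 199.0, 156.0], 0.51, [238.0, 208.0])]
teal_grip side [([531.0, 201.0, 159.0], 0.64, [305.0, 250.0])]
teal_grip top [([532.0, 198.0, 155.0], 0.48, [238.0, 220.0])]
crowded_hook side [([645.0, 193.0, 3.0], 0.85, [264.0, 266.0])]
crowded_hook top [([647.0, 195.0, 2.0], 0.66, [248.0, 188.0]), ([533.0, 201.0, 153.0], 0.29, [237.0, 220.0])]
spare_hook side [([388.0, -113.0, -3.0], 0.84, [392.0, 206.0]), ([750.0, -370.0, -1.0], 0.72, [307.0, 120.0]), ([651.0, -46.0, -0.0], 0.64, [298.0, 196.0])]
spare_hook top [([751.0, -375.0, -0.0], 0.78, [429.0, 158.0]), ([652.0, -46.0, -1.0], 0.66, [325.0, 187.0])]
port side [([497.0, -264.0, 1.0], 0.77, [370.0, 160.0])]
port top [([494.0, -266.0, 3.0], 0.73, [395.0, 239.0]), ([644.0, 197.0, 5.0], 0.49, [247.0, 188.0])]
tube_rack side [([531.0, 455.0, 2.0], 0.56, [259.0, 392.0])]
tube_rack top [([522.0, 454.0, -1.0], 0.72, [163.0, 226.0])]
cassette side [([492.0, -449.0, -0.0], 0.6, [385.0, 125.0])]
cassette top [([488.0, -444.0, -1.0], 0.64, [452.0, 242.0])]
reagent side [([745.0, -207.0, 1.0], 0.68, [290.0, 151.0])]
reagent top [([741.0, -206.0, 1.0], 0.58, [376.0, 160.0])]
mouse side [([417.0, 106.0, -5.0], 0.78, [361.0, 268.0])]
mouse top [([419.0, 104.0, 1.0], 0.57, [275.0, 261.0]), ([597.0, 199.0, 154.0], 0.31, [238.0, 197.0]), ([524.0, 453.0, -2.0], 0.25, [164.0, 225.0])]
1.1 [3.08504684e+00 5.93005810e-01 4.42673811e-05] [ 194.67324184 -487.59425617  239.31407061]
```

View pics/s0.png

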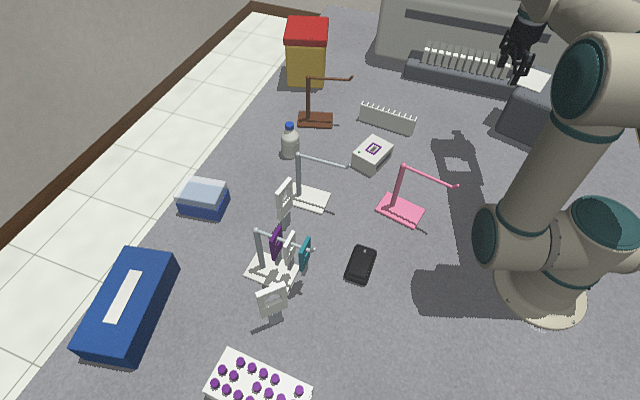

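View pics/t0.png

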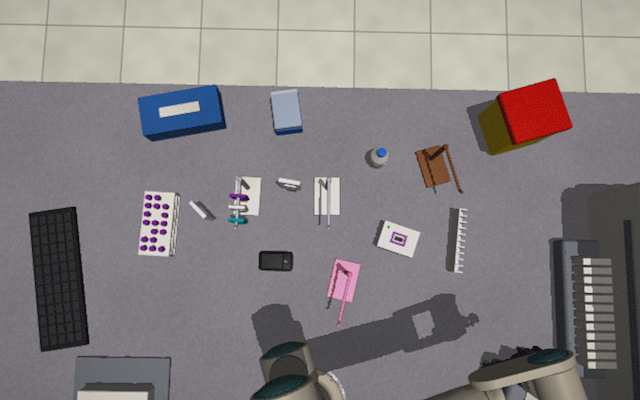

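The two views show the crowded hook at side (262,255)/top (238,205), with purple, white and teal from back to front. The white spare hook is at side (300,180)/top (327,200).

Look-alikes:
- **Hooks:** pink at side (400,200), brown at side (316,110).
- **White paddles:** larger free-standing ones at side (271,297) and (285,197). The right one hangs between purple and teal at side (289,247).

Next I'll check that choice in a close crop.

```bash
python3 - <<'E'
from h import *
a=cv2.imread('pics/s0.png');b=cv2.imread('pics/t0.png')
c=cv2.resize(a[140:290,235:375],None,fx=4,fy=4,interpolation=cv2.INTER_CUBIC)
cv2.imwrite('pics/s0c.png',c)
d=cv2.resize(b[165:245,215:355],None,fx=5.7,fy=5.7,interpolation=cv2.INTER_CUBIC)
cv2.imwrite('pics/t0c.png',d);print(c.shape,d.shape)
for n in ['side','top']:
  for X in [(646,194,0),(646,194,170),(518,194,170),(651,-46,170),(523,-46,170)]: print(n,X,np.round(px(n,X),1))
E
```

```text
(600, 560, 3) (456, 798, 3)
side (646, 194, 0) [263.2 266.3]
side (646, 194, 170) [256.3 227.9]
side (518, 194, 170) [311.8 246.6]
side (651, -46, 170) [296.7 154.1]
side (523, -46, 170) [344.8 167.7]
top (646, 194, 0) [248.2 187.9]
top (646, 194, 170) [239.8 179. ]
top (518, 194, 170) [238.2 225.3]
top (651, -46, 170) [326.6 178.7]
top (523, -46, 170) [326.  224.9]
```

View pics/s0c.png

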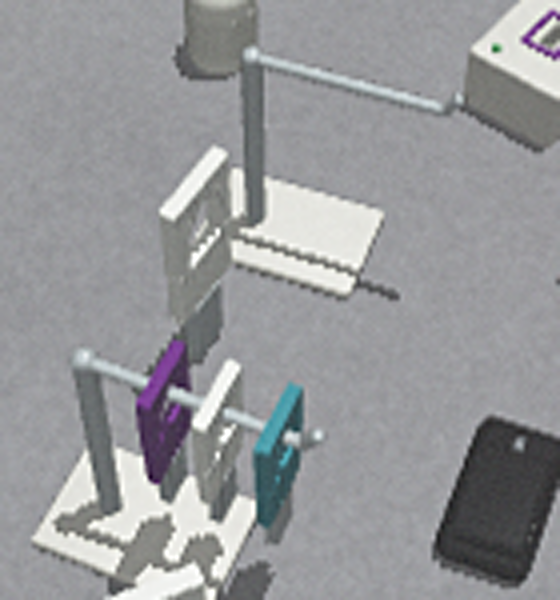

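View pics/t0c.png

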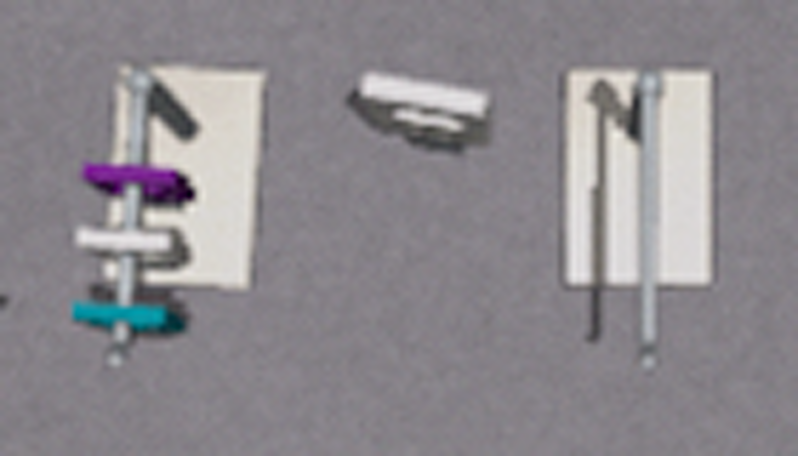

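The hanging white paddle is clearly smaller than the two standing ones, so it is the right one. Order from the front: teal, white, purple. The spare hook is the white stand at right, with post top at crop (650,78) and tip at (648,358). Now I'll measure the bars and port.

```bash
cat >> h.py <<'E'
def plan(pts,yawdeg=None):
    s=read_state();R=Rn.from_rotvec(s['orientation']);p=np.array(s['tool_pos'])
    print('t',round(s['time_s'],2),'pos',np.round(p,1),'yaw',round(np.degrees(np.arctan2(*R.as_matrix()[[1,0],0])),2),'tilt',np.round(R.as_matrix()[:2,2],4),'F',np.round(s['force'],1),'w',round(s['gripper_width'],3),'gf',round(s['gripper_force'],1))
    for X in pts: print(X,'->',np.round(R.inv().apply(np.array(X)-p)/150,3))
    if yawdeg is not None:
        c,sn=np.cos(np.radians(yawdeg)),np.sin(np.radians(yawdeg))
        T=Rn.from_matrix(np.array([[c,sn,0],[sn,-c,0],[0,0,-1.]]))
        print('turn',np.round((R.inv()*T).as_rotvec()/(np.pi/4),3))
E
python3 - <<'E'
from h import *
S=lambda x,y:(235+x/4-.4,140+y/4-.4); T=lambda x,y:(215+x/5.7-.4,165+y/5.7-.4)
for n,a,b in [('cpost',(83,358),(140,78)),('ctip',(318,436),(115,358)),('spost',(251,55),(650,78)),('stip',(459,101),(648,358)),
 ('purple topedge mid',(0,0),(0,0))]:
  if a!=(0,0):
    X,e=tri(S(*a),T(*b));print(n,np.round(X,1),round(e,1))
# port frame
for cam,f,box in [('top','pics/t0.png',(370,215,425,262)),('side','pics/s0.png',(345,130,400,180))]:
  im=cv2.imread(f);hsv=cv2.cvtColor(im,cv2.COLOR_BGR2HSV);m=cv2.inRange(hsv,(125,60,30),(165,255,255))
  x0,y0,x1,y1=box;mm=np.zeros_like(m);mm[y0:y1,x0:x1]=m[y0:y1,x0:x1]
  ys,xs=np.nonzero(mm);print(cam,len(xs),(xs.min()+xs.max())/2,(ys.min()+ys.max())/2)
  P=np.array([onz(cam,x,y,55)[:2] for x,y in zip(xs,ys)],np.float32)
  r=cv2.minAreaRect(P);print(r, P.mean(0))
  # block region
  for q in regions_of(cam,'port')[:1]:
    ys,xs=np.nonzero(q['region']);P=np.array([onz(cam,x,y,55)[:2] for x,y in zip(xs,ys)],np.float32);print('reg',len(xs),cv2.minAreaRect(P))
# paddle tops by colour in top view
im=cv2.imread('pics/t0.png');hsv=cv2.cvtColor(im,cv2.COLOR_BGR2HSV)
for n,lo,hi,z in [('purple',(125,90,30),(165,255,255),186),('teal',(80,90,60),(100,255,255),186)]:
  m=cv2.inRange(hsv,lo,hi);m[:,:220]=0;m[:,260:]=0;m[:165]=0;m[240:]=0
  ys,xs=np.nonzero(m);P=np.array([onz('top',x,y,z)[:2] for x,y in zip(xs,ys)],np.float32);print(n,len(xs),cv2.minAreaRect(P))
plan([(532,199,300)],-3)
E
```

```text
cpost [648.  196.1 167.5] 1.0
ctip [510.9 201.6 178.4] 1.3
spost [652.3 -51.8 167. ] 1.1
stip [514.9 -52.2 177.5] 1.8
top 72 398.0 239.0
((493.1153259277344, -265.38739013671875), (43.25347137451172, 32.07136535644531), 71.27630615234375) [ 492.9197 -265.6139]
reg 1095 ((491.4083557128906, -264.4383544921875), (117.77322387695312, 86.1885986328125), 71.64836120605469)
side 56 373.5 148.5
((492.21942138671875, -261.1988525390625), (43.21566390991211, 30.81683921813965), 72.88912963867188) [ 491.65628 -260.25687]
reg 1161 ((490.2113342285156, -238.04115295410156), (159.9193878173828, 100.37959289550781), 73.01819610595703)
purple 80 ((595.3053588867188, 193.35223388671875), (13.696784019470215, 51.720436096191406), 0.9738922119140625)
teal 71 ((531.2606811523438, 195.23260498046875), (10.833247184753418, 48.69734191894531), 0.9400094747543335)
t 1.2 pos [ 194.7 -487.6  239.3] yaw 21.76 tilt [ 0.     -0.0001] F [-0.   0.3 -0.3] w 1.002 gf 0.0
(532, 199, 300) -> [ 3.786 -3.417 -0.405]
turn [ 0.   -0.    0.55]
```

```bash
python3 -m crank '[[[0.95,-0.85,-0.4,0,0,0.55,-1],[0.95,-0.85,-0.4,0,0,0.55,-1],[0.95,-0.85,-0.4,0,0,0.55,-1],[0.95,-0.85,-0.4,0,0,0.55,-1],[0.95,-0.85,-0.4,0,0,0.55,-1],[0.95,-0.85,-0.4,0,0,0.55,-1]]]'; python3 -c "
from h import *
plan([(532,200.5,300),(532,200.5,146)],-2.5)"
```

```text
time_s: 1.95
tool_pos: [279.2, -317.1, 298.4]
orientation: [-3.14, 0.083, 0.002]
force: [0.4, 0.1, -0.5]
gripper_width: 1.001
gripper_force: 0.0
t 1.95 pos [ 279.2 -317.1  298.4] yaw -3.04 tilt [-0.0011  0.0009] F [ 0.4  0.1 -0.5] w 1.001 gf 0.0
(532, 200.5, 300) -> [ 1.5   -3.535 -0.009]
(532, 200.5, 146) -> [ 1.501 -3.534  1.017]
turn [-0.001  0.001 -0.012]
```

```bash
python3 -m crank '[[[0.5,-1,0,0,0,-0.012,-1],[0.5,-1,0,0,0,-0.012,-1],[0.5,-1,0,0,0,-0.012,-1],[0.5,-1,0,0,0,-0.012,-1]]]' >/dev/null; python3 -m crank '[[[0.5,-1,0,0,0,0,-1],[0.5,-1,0,0,0,0,-1],[0.5,-1,0,0,0,0,-1],[0.5,-1,0,0,0,0,-1]]]'>/dev/null;  python3 -m crank '[[[0.5,-1,0,0,0,0,-1],[0.5,-1,0,0,0,0,-1],[0.5,-1,0,0,0,0,-1],[0.5,-1,0,0,0,0,-1]]]'; python3 -c "
from h import *
plan([(532,200.5,300),(532,200.5,146)],-2.5)"
```

```text
time_s: 3.45
tool_pos: [526.1, 122.3, 297.6]
orientation: [3.14, -0.067, -0.004]
force: [0.4, -0.5, 0.1]
gripper_width: 1.0
gripper_force: 0.0
t 3.45 pos [526.1 122.3 297.6] yaw -2.43 tilt [-0.0028 -0.0009] F [ 0.4 -0.5  0.1] w 1.0 gf 0.0
(532, 200.5, 300) -> [ 0.017 -0.522 -0.017]
(532, 200.5, 146) -> [ 0.02  -0.523  1.01 ]
turn [0.001 0.004 0.002]
```

```bash
python3 -m crank '[[[0.02,-0.522,0,0,0,0,-1],[0.02,-0.522,0,0,0,0,-1],[0.02,-0.522,0,0,0,0,-1],[0.02,-0.522,0.6,0,0,0,-1],[0.02,-0.522,0.6,0,0,0,-1],[0.02,-0.522,0.85,0,0,0,-1],[0.02,-0.522,1,0,0,0,-1],[0.02,-0.522,1,0,0,0,-1]]]'; python3 - <<'E'
from h import *
plan([(532,200.5,146)],-2.5)
a=snapshot('side');b=snapshot('top')
for n in ['teal_grip']:
  for c in ['side','top']: print(c,[(np.round(r['xyz']).tolist(),round(r['p'],2)) for r in pinpoint(c,n)])
v=np.hstack([cv2.resize(a[170:290,230:350],None,fx=3.3,fy=3.3),cv2.resize(b[150:270,180:300],None,fx=3.3,fy=3.3)])
save(v,'g1.png')
E
```

```text
time_s: 4.45
tool_pos: [530.9, 198.4, 147.6]
orientation: [3.139, -0.071, -0.006]
force: [-0.4, 0.3, 0.4]
gripper_width: 1.0
gripper_force: 0.0
t 4.45 pos [530.9 198.4 147.6] yaw -2.59 tilt [-0.0036 -0.0018] F [-0.4  0.3  0.4] w 1.0 gf 0.0
(532, 200.5, 146) -> [ 0.007 -0.015  0.011]
turn [ 0.002  0.004 -0.002]
side [([532.0, 200.0, 160.0], 0.44)]
top []
```

View pics/g1.png

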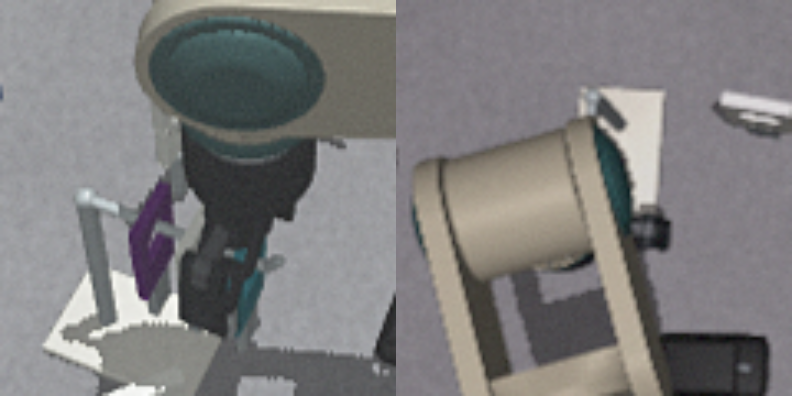

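The gripper straddles the teal paddle. The near finger is at picture (205,280) and the teal at (248,290), so I'll check by projection that they line up in x.

```bash
python3 - <<'E'
from h import *
for X in [(531,198+50,139),(531,222,150),(531,178,150),(567,222,150),(531,248,160)]:
  u,v=px('side',X); print(X,round((u-230)*3.3),round((v-170)*3.3))
E
python3 -m crank '[[[0.007,-0.008,0.01,0,0,0,1],[0.007,-0.008,0.01,0,0,0,1],[0.007,-0.008,0.01,0,0,0,1],[0.007,-0.008,0.01,0,0,0,1],[0.007,-0.008,0.01,0,0,0,1],[0.007,-0.008,0.01,0,0,0,1]]]'
```

```text
(531, 248, 139) 219 342
(531, 222, 150) 235 299
(531, 178, 150) 260 243
(567, 222, 150) 182 280
(531, 248, 160) 218 326
time_s: 5.4
tool_pos: [532.8, 201.8, 148.2]
orientation: [3.141, -0.068, 0.001]
force: [0.1, -4.3, 3.5]
gripper_width: 0.504
gripper_force: 60.7
```

```bash
python3 -m crank '[[[0,0,-0.06,0,0,0,1],[0,0,-0.12,0,0,0,1],[0,0,-0.12,0,0,0,1],[0,0,-0.12,0,0,0,1]]]'; python3 -m crank '[[[-0.1,0,0,0,0,0,1],[-0.2,0,0,0,0,0,1],[-0.35,0,0,0,0,0,1],[-0.45,0,0,0,0,0,1],[-0.45,0,0,0,0,0,1]]]'; python3 - <<'E'
from h import *
plan([(465,-52,166),(609,-52,166)],0)
a=snapshot('side');b=snapshot('top')
v=np.hstack([cv2.resize(a[150:290,230:370],None,fx=2.8,fy=2.8),cv2.resize(b[150:290,180:320],None,fx=2.8,fy=2.8)])
save(v,'g2.png')
for n in ['teal_grip','white_grip','purple_grip']:
  print(n,[(np.round(r['xyz']).tolist(),round(r['p'],2)) for r in pinpoint('side',n)])
E
```

```text
time_s: 5.9
tool_pos: [532.4, 202.2, 165.5]
orientation: [3.141, -0.067, -0.001]
force: [0.6, 0.6, -1.6]
gripper_width: 0.504
gripper_force: 60.8
time_s: 6.52
tool_pos: [464.6, 205.1, 165.6]
orientation: [3.141, -0.066, -0.0]
force: [0.1, 0.0, 0.5]
gripper_width: 0.507
gripper_force: 60.9
t 6.53 pos [464.6 205.1 165.6] yaw -2.41 tilt [-0.0002 -0.0001] F [0.1 0.  0.5] w 0.507 gf 60.9
(465, -52, 166) -> [ 0.075  1.712 -0.002]
(609, -52, 166) -> [ 1.034  1.672 -0.002]
turn [ 0.     0.    -0.054]
teal_grip []
white_grip [([644.0, 57.0, 130.0], 0.91), ([558.0, 307.0, 127.0], 0.79), ([565.0, 198.0, 151.0], 0.69)]
purple_grip [([597.0, 199.0, 157.0], 0.83)]
```

View pics/g2.png

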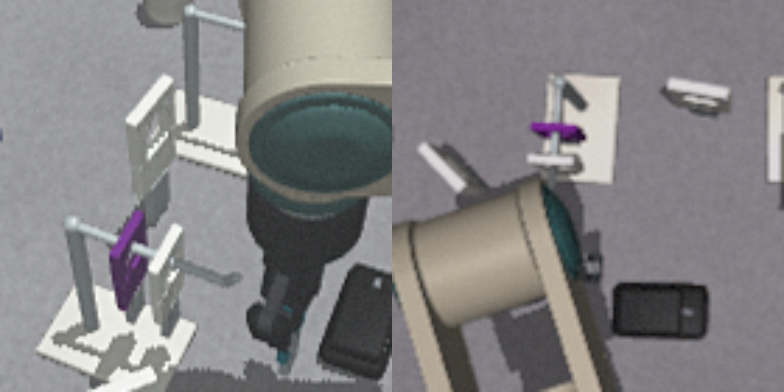

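```bash
python3 -m crank '[[[0.037,0.4,0,0,0,-0.054,1],[0.037,0.8,0,0,0,-0.054,1],[0.037,0.86,0,0,0,-0.054,1],[0.037,0.86,0,0,0,-0.054,1]]]'>/dev/null; python3 -m crank '[[[0.01,0.4,0,0,0,0,1],[0.01,0.8,0,0,0,0,1],[0.01,0.85,0,0,0,0,1],[0.01,0.85,0,0,0,0,1],[0.01,0.85,0,0,0,0,1]]]'; python3 - <<'E'
from h import *
plan([(470,-51.5,166.5),(609,-51.5,166.5)],0)
E
```

```text
time_s: 7.9
tool_pos: [466.9, -50.0, 165.8]
orientation: [-3.141, -0.003, 0.0]
force: [-0.1, 0.3, -0.5]
gripper_width: 0.5
gripper_force: 61.5
t 7.9 pos [466.9 -50.  165.8] yaw 0.11 tilt [-0.      0.0004] F [-0.1  0.3 -0.5] w 0.5 gf 61.5
(470, -51.5, 166.5) -> [ 0.021  0.01  -0.005]
(609, -51.5, 166.5) -> [ 0.947  0.012 -0.005]
turn [-0.001  0.     0.003]
```

```bash
python3 -m crank '[[[0,0.01,-0.005,0,0,0,1],[0.15,0.01,-0.005,0,0,0,1],[0.25,0.01,-0.005,0,0,0,1],[0.35,0.01,-0.005,0,0,0,1],[0.45,0.01,-0.005,0,0,0,1],[0.5,0.01,-0.005,0,0,0,1]]]'; python3 - <<'E'
from h import *
plan([(609,-51.5,166.5)],0)
a=snapshot('side');b=snapshot('top')
v=np.hstack([cv2.resize(a[120:220,270:400],None,fx=3,fy=3),cv2.resize(b[150:250,260:390],None,fx=3,fy=3)])
save(v,'g3.png')
E
```

```text
time_s: 8.65
tool_pos: [542.2, -52.5, 166.4]
orientation: [-3.142, -0.001, 0.0]
force: [-0.1, -0.0, -0.9]
gripper_width: 0.503
gripper_force: 61.5
t 8.65 pos [542.2 -52.5 166.4] yaw 0.05 tilt [-0.0002  0.    ] F [-0.1 -0.  -0.9] w 0.503 gf 61.5
(609, -51.5, 166.5) -> [ 0.446 -0.006 -0.001]
turn [-0.     0.     0.001]
```

View pics/g3.png

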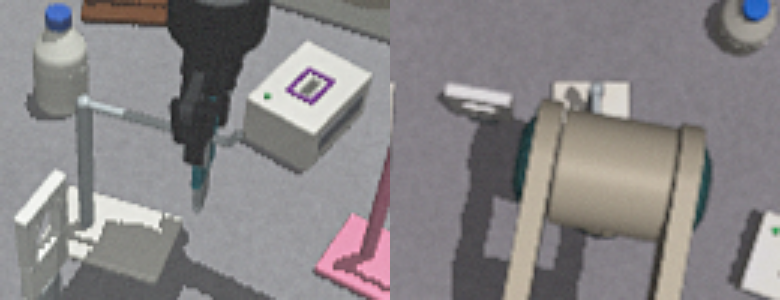

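```bash
python3 -m crank '[[[0.13,0,0,0,0,0,1],[0.26,0,0,0,0,0,1],[0.37,0,0,0,0,0,1],[0.37,0,0,0,0,0,1],[0.37,0,0.06,0,0,0,1],[0.37,0,0.11,0,0,0,1],[0.37,0,0.12,0,0,0,1],[0.37,0,0.12,0,0,0,1]]]'
```

```text
time_s: 9.75
tool_pos: [597.2, -52.1, 150.1]
orientation: [-3.14, -0.001, -0.003]
force: [-2.8, 5.2, 7.2]
gripper_width: 0.508
gripper_force: 62.4
```

Contact with the bar. I'll open, wait, rise, and go back to the white paddle.

```bash
python3 -m crank '[[[0,0,0,0,0,0,0],[0,0,0,0,0,0,-1],[0,0,0,0,0,0,-1],[0,0,0,0,0,0,-1],[0,0,0,0,0,0,-1],[0,0,-0.2,0,0,0,-1],[0,0,-0.5,0,0,0,-1],[0,0,-0.9,0,0,0,-1],[0,0,-0.9,0,0,0,-1]]]'; python3 - <<'E'
from h import *
plan([(566,200,285),(566,200,147)],-2.5)
a=snapshot('side');b=snapshot('top')
for n in ['teal_grip','white_grip']:
  for c in ['side','top']: print(n,c,[(np.round(r['xyz']).tolist(),round(r['p'],2)) for r in pinpoint(c,n)])
E
```

```text
time_s: 10.88
tool_pos: [598.6, -53.4, 290.2]
orientation: [3.14, -0.001, 0.018]
force: [0.3, -0.1, 0.5]
gripper_width: 1.0
gripper_force: 0.0
t 10.88 pos [598.6 -53.4 290.2] yaw -0.02 tilt [ 0.0112 -0.0018] F [ 0.3 -0.1  0.5] w 1.0 gf 0.0
(566, 200, 285) -> [-0.218 -1.69   0.029]
(566, 200, 147) -> [-0.229 -1.691  0.949]
turn [ 0.002 -0.014  0.055]
teal_grip side [([595.0, -50.0, 158.0], 0.7), ([494.0, -446.0, -0.0], 0.58)]
teal_grip top [([597.0, -50.0, 154.0], 0.38), ([496.0, -269.0, -1.0], 0.38)]
white_grip side [([642.0, 56.0, 129.0], 0.74), ([560.0, 309.0, 125.0], 0.64), ([567.0, 202.0, 154.0], 0.6)]
white_grip top [([639.0, 60.0, 135.0], 0.69), ([558.0, 306.0, 131.0], 0.66), ([422.0, 104.0, 2.0], 0.44), ([567.0, 199.0, 152.0], 0.42)]
```

```bash
python3 -m crank '[[[-0.1,-0.4,0,0,-0.014,0.055,-1],[-0.1,-0.8,0,0,-0.014,0.055,-1],[-0.1,-0.9,0,0,-0.014,0.055,-1],[-0.1,-0.9,0,0,-0.014,0.055,-1]]]'>/dev/null; python3 -m crank '[[[-0.07,-0.4,0,0,0,0,-1],[-0.07,-0.79,0,0,0,0,-1],[-0.07,-0.79,0,0,0,0,-1],[-0.07,-0.79,0,0,0,0,-1],[-0.07,-0.79,0,0,0,0,-1]]]'; python3 -c "
from h import *
plan([(567,200,285),(567,200,147)],-2.5)"
```

```text
time_s: 12.3
tool_pos: [577.3, 198.8, 283.6]
orientation: [3.14, -0.072, -0.017]
force: [-0.2, 0.6, 0.2]
gripper_width: 1.001
gripper_force: 0.0
t 12.3 pos [577.3 198.8 283.6] yaw -2.64 tilt [-0.011  -0.0002] F [-0.2  0.6  0.2] w 1.001 gf 0.0
(567, 200, 285) -> [-0.069 -0.005 -0.009]
(567, 200, 147) -> [-0.059 -0.006  0.911]
turn [ 0.001  0.014 -0.003]
```

```bash
python3 -m crank '[[[-0.06,-0.006,0,0,0.014,0,-1],[-0.06,-0.006,0,0,0.014,0,-1],[-0.06,-0.006,0.4,0,0.014,0,-1],[-0.06,-0.006,0.7,0,0.014,0,-1],[-0.06,-0.006,0.91,0,0.014,0,-1],[-0.06,-0.006,0.91,0,0.014,0,-1],[-0.06,-0.006,0.91,0,0.014,0,-1]]]'; python3 -c "
from h import *
plan([(567,200,147)],-2.5)"
```

```text
time_s: 13.18
tool_pos: [567.4, 201.8, 149.2]
orientation: [-3.14, 0.069, -0.004]
force: [-0.5, -0.4, 0.3]
gripper_width: 0.997
gripper_force: 0.0
t 13.18 pos [567.4 201.8 149.2] yaw -2.53 tilt [0.0026 0.0004] F [-0.5 -0.4  0.3] w 0.997 gf 0.0
(567, 200, 147) -> [-0.002  0.012  0.015]
turn [-0.001 -0.003 -0.001]
```

```bash
python3 -m crank '[[[0,0.007,0.01,0,0,0,1],[0,0.007,0.01,0,0,0,1],[0,0.007,0.01,0,0,0,1],[0,0.007,0.01,0,0,0,1],[0,0.007,0.01,0,0,0,1],[0,0.007,0.01,0,0,0,1]]]';python3 -m crank '[[[0,0,-0.06,0,0,0,1],[0,0,-0.12,0,0,0,1],[0,0,-0.12,0,0,0,1],[0,0,-0.12,0,0,0,1]]]'; python3 -c "
from h import *
plan([(467,204.5,166)],-2.5)"
```

```text
time_s: 13.92
tool_pos: [566.8, 200.5, 146.7]
orientation: [3.14, -0.069, 0.003]
force: [-1.2, -3.8, 5.5]
gripper_width: 0.506
gripper_force: 60.7
time_s: 14.42
tool_pos: [566.2, 201.1, 163.4]
orientation: [3.141, -0.068, -0.001]
force: [-0.2, 0.1, -1.4]
gripper_width: 0.505
gripper_force: 60.7
t 14.43 pos [566.2 201.1 163.4] yaw -2.48 tilt [-0.0004 -0.0003] F [-0.2  0.1 -1.4] w 0.505 gf 60.7
(467, 204.5, 166) -> [-0.662  0.006 -0.017]
turn [0.    0.001 0.   ]
```

```bash
python3 -m crank '[[[-0.1,0,-0.01,0,0,0,1],[-0.22,0,-0.01,0,0,0,1],[-0.34,0,-0.01,0,0,0,1],[-0.46,0,-0.01,0,0,0,1],[-0.58,0,-0.01,0,0,0,1],[-0.67,0,-0.01,0,0,0,1],[-0.67,0,-0.01,0,0,0,1]]]'; python3 - <<'E'
from h import *
plan([(467,-52,165.5)],0)
a=snapshot('side')
for n in ['purple_grip','white_grip']: print(n,[(np.round(r['xyz']).tolist(),round(r['p'],2)) for r in pinpoint('side',n)])
E
```

```text
time_s: 15.3
tool_pos: [465.5, 205.4, 165.2]
orientation: [3.141, -0.067, 0.0]
force: [0.3, -0.7, -0.2]
gripper_width: 0.508
gripper_force: 60.8
t 15.3 pos [465.5 205.4 165.2] yaw -2.46 tilt [ 0.     -0.0003] F [ 0.3 -0.7 -0.2] w 0.508 gf 60.8
(467, -52, 165.5) -> [ 0.084  1.714 -0.002]
turn [ 0.    -0.    -0.055]
purple_grip [([598.0, 202.0, 156.0], 0.93)]
white_grip [([559.0, 311.0, 129.0], 0.92), ([646.0, 54.0, 129.0], 0.57)]
```

```bash
python3 -m crank '[[[0.04,0.4,0,0,0,-0.055,1],[0.04,0.8,0,0,0,-0.055,1],[0.04,0.86,0,0,0,-0.055,1],[0.04,0.86,0,0,0,-0.055,1]]]'>/dev/null; python3 -m crank '[[[0.01,0.4,0,0,0,0,1],[0.01,0.8,0,0,0,0,1],[0.01,0.86,0,0,0,0,1],[0.01,0.86,0,0,0,0,1],[0.01,0.86,0,0,0,0,1]]]'; python3 - <<'E'
from h import *
plan([(470,-51.8,166),(562,-51.8,166)],0)
E
```

```text
time_s: 16.58
tool_pos: [468.0, -51.2, 165.2]
orientation: [-3.141, -0.003, 0.0]
force: [0.6, -1.1, -0.1]
gripper_width: 0.504
gripper_force: 61.3
t 16.57 pos [468.  -51.2 165.2] yaw 0.11 tilt [-0.0001  0.0002] F [ 0.6 -1.1 -0.1] w 0.504 gf 61.3
(470, -51.8, 166) -> [ 0.013  0.004 -0.005]
(562, -51.8, 166) -> [ 0.626  0.005 -0.005]
turn [-0.     0.     0.002]
```

```bash
python3 -m crank '[[[0,0.005,-0.004,0,0,0,1],[0.15,0.005,-0.004,0,0,0,1],[0.25,0.005,-0.004,0,0,0,1],[0.35,0.005,-0.004,0,0,0,1],[0.45,0.005,-0.004,0,0,0,1],[0.55,0.005,-0.004,0,0,0,1],[0.61,0.005,-0.004,0,0,0,1],[0.61,0.005,-0.004,0,0,0,1]]]'; python3 -m crank '[[[0,0,0.06,0,0,0,1],[0,0,0.11,0,0,0,1],[0,0,0.12,0,0,0,1],[0,0,0.12,0,0,0,1]]]'
```

```text
time_s: 17.58
tool_pos: [559.4, -53.1, 165.7]
orientation: [3.141, 0.001, -0.001]
force: [0.1, -0.1, -1.0]
gripper_width: 0.504
gripper_force: 61.3
time_s: 18.08
tool_pos: [559.3, -52.6, 148.8]
orientation: [-3.14, -0.001, -0.002]
force: [-2.4, 4.0, 6.2]
gripper_width: 0.506
gripper_force: 62.0
```

```bash
python3 -m crank '[[[0,0,0,0,0,0,0],[0,0,0,0,0,0,-1],[0,0,0,0,0,0,-1],[0,0,0,0,0,0,-1],[0,0,0,0,0,0,-1],[0,0,-0.2,0,0,0,-1],[0,0,-0.5,0,0,0,-1],[0,0,-0.9,0,0,0,-1],[0,0,-0.9,0,0,0,-1],[0,0,-0.9,0,0,0,-1]]]'; python3 - <<'E'
from h import *
plan([(597,199,285),(597,199,147)],-2.5)
a=snapshot('side');b=snapshot('top')
for n in ['teal_grip','white_grip','purple_grip']:
  for c in ['side','top']: print(n,c,[(np.round(r['xyz']).tolist(),round(r['p'],2)) for r in pinpoint(c,n)])
E
```

```text
time_s: 19.32
tool_pos: [559.2, -53.6, 282.1]
orientation: [3.141, -0.001, -0.001]
force: [-0.8, -0.2, -0.7]
gripper_width: 1.0
gripper_force: 0.0
t 19.32 pos [559.2 -53.6 282.1] yaw -0.02 tilt [-0.0007 -0.0002] F [-0.8 -0.2 -0.7] w 1.0 gf 0.0
(597, 199, 285) -> [ 0.252 -1.684 -0.02 ]
(597, 199, 147) -> [ 0.252 -1.684  0.9  ]
turn [0.    0.001 0.055]
teal_grip side [([598.0, -51.0, 160.0], 0.67), ([419.0, 103.0, -4.0], 0.31)]
teal_grip top []
white_grip side [([646.0, 58.0, 129.0], 0.92), ([560.0, 308.0, 128.0], 0.87), ([560.0, -49.0, 154.0], 0.55)]
white_grip top [([642.0, 60.0, 132.0], 0.6), ([556.0, 306.0, 130.0], 0.53)]
purple_grip side [([597.0, 201.0, 154.0], 0.85)]
purple_grip top [([595.0, 200.0, 154.0], 0.48)]
```

Both hang on the spare hook. Now the purple paddle.

```bash
python3 -m crank '[[[0.12,-0.4,0,0,0,0.055,-1],[0.12,-0.8,0,0,0,0.055,-1],[0.12,-0.9,0,0,0,0.055,-1],[0.12,-0.9,0,0,0,0.055,-1]]]'>/dev/null; python3 -m crank '[[[0.16,-0.4,0,0,0,0,-1],[0.16,-0.79,0,0,0,0,-1],[0.16,-0.79,0,0,0,0,-1],[0.16,-0.79,0,0,0,0,-1],[0.16,-0.79,0,0,0,0,-1]]]'; python3 -c "
from h import *
plan([(597,199.5,285),(597,199.5,147)],-2.5)"
```

```text
time_s: 20.85
tool_pos: [606.8, 196.7, 283.2]
orientation: [3.14, -0.072, 0.001]
force: [-0.2, 0.2, -0.1]
gripper_width: 0.998
gripper_force: 0.0
t 20.85 pos [606.8 196.7 283.2] yaw -2.64 tilt [ 0.0005 -0.0006] F [-0.2  0.2 -0.1] w 0.998 gf 0.0
(597, 199.5, 285) -> [-0.066 -0.016 -0.012]
(597, 199.5, 147) -> [-0.067 -0.016  0.908]
turn [ 0.001 -0.001 -0.003]
```

```bash
python3 -m crank '[[[-0.067,-0.016,0,0,0,0,-1],[-0.067,-0.016,0,0,0,0,-1],[-0.067,-0.016,0.4,0,0,0,-1],[-0.067,-0.016,0.7,0,0,0,-1],[-0.067,-0.016,0.91,0,0,0,-1],[-0.067,-0.016,0.91,0,0,0,-1],[-0.067,-0.016,0.91,0,0,0,-1]]]'; python3 -m crank '[[[0,0,0.004,0,0,0,1],[0,0,0.004,0,0,0,1],[0,0,0.004,0,0,0,1],[0,0,0.004,0,0,0,1],[0,0,0.004,0,0,0,1],[0,0,0.004,0,0,0,1]]]';python3 -m crank '[[[0,0,-0.06,0,0,0,1],[0,0,-0.12,0,0,0,1],[0,0,-0.12,0,0,0,1],[0,0,-0.12,0,0,0,1]]]'; python3 -c "
from h import *
plan([(467,204.5,166)],-2.5)"
```

```text
time_s: 21.72
tool_pos: [597.3, 201.7, 148.5]
orientation: [-3.14, 0.068, -0.004]
force: [0.5, -0.3, 1.0]
gripper_width: 1.001
gripper_force: 0.0
time_s: 22.48
tool_pos: [597.3, 200.0, 147.1]
orientation: [3.138, -0.071, 0.003]
force: [-0.7, -5.9, 4.0]
gripper_width: 0.513
gripper_force: 60.2
time_s: 22.98
tool_pos: [596.4, 201.7, 163.6]
orientation: [3.141, -0.068, -0.0]
force: [0.3, 0.7, 0.1]
gripper_width: 0.509
gripper_force: 60.4
t 22.98 pos [596.4 201.7 163.6] yaw -2.48 tilt [-0.0002 -0.0003] F [0.3 0.7 0.1] w 0.509 gf 60.4
(467, 204.5, 166) -> [-0.863  0.019 -0.016]
turn [0. 0. 0.]
```

```bash
python3 -m crank '[[[-0.1,0.003,-0.01,0,0,0,1],[-0.22,0.003,-0.01,0,0,0,1],[-0.34,0.003,-0.01,0,0,0,1],[-0.46,0.006,-0.01,0,0,0,1],[-0.58,0.006,-0.01,0,0,0,1],[-0.7,0.006,-0.01,0,0,0,1],[-0.82,0.006,-0.01,0,0,0,1],[-0.9,0.006,-0.01,0,0,0,1],[-0.9,0.006,-0.01,0,0,0,1]]]'; python3 - <<'E'
from h import *
plan([(440,-20,250),(492.5,-263.5,250)],-18)
E
```

```text
time_s: 24.1
tool_pos: [461.3, 206.7, 165.2]
orientation: [3.141, -0.068, 0.0]
force: [-0.6, 0.6, 0.1]
gripper_width: 0.507
gripper_force: 60.3
t 24.1 pos [461.3 206.7 165.2] yaw -2.46 tilt [ 0.0001 -0.0003] F [-0.6  0.6  0.1] w 0.507 gf 60.3
(440, -20, 250) -> [-0.076  1.516 -0.565]
(492.5, -263.5, 250) -> [ 0.343  3.123 -0.564]
turn [ 0.    -0.     0.345]
```

```bash
python3 -m crank '[[[0,0,-0.4,0,0,0,1],[0,0.3,-0.8,0,0,0.1,1],[0,0.7,-0.8,0,0,0.2,1],[0,1,-0.8,0,0,0.345,1],[0,1,-0.8,0,0,0.345,1]]]'>/dev/null; python3 -c "
from h import *
plan([(492.5,-263.5,285)],-18)"
```

```text
t 24.73 pos [455.5  53.9 285.7] yaw -18.36 tilt [ 0.0011 -0.0008] F [-0.1  0.1 -1. ] w 0.507 gf 60.6
(492.5, -263.5, 285) -> [0.9   1.931 0.007]
turn [ 0.001 -0.002 -0.008]
```

```bash
python3 -m crank '[[[0.2,0.4,0,0,0,0,1],[0.4,0.8,0,0,0,0,1],[0.45,0.97,0,0,0,0,1],[0.45,0.97,0,0,0,0,1]]]'>/dev/null; python3 -m crank '[[[0.2,0.4,0,0,0,0,1],[0.4,0.8,0,0,0,0,1],[0.45,0.96,0,0,0,0,1],[0.45,0.96,0,0,0,0,1],[0.45,0.96,0,0,0,0,1],[0.45,0.96,0,0,0,0,1]]]'; python3 - <<'E'
from h import *
a=snapshot('side');b=snapshot('top')
for c in ['side','top']:
  print('purple',c,[(np.round(r['xyz']).tolist(),round(r['p'],2)) for r in pinpoint(c,'purple_grip')])
  print('port',c,[(np.round(r['xyz']).tolist(),round(r['p'],2)) for r in pinpoint(c,'port')])
plan([(492.5,-263.5,285)],-18)
im=a[:,:,::-1];hsv=cv2.cvtColor(np.ascontiguousarray(im),cv2.COLOR_BGR2HSV);m=cv2.inRange(hsv,(125,60,30),(165,255,255))
n,l,st,ce=cv2.connectedComponentsWithStats(m)
print([(st[i].tolist(),ce[i].round(1).tolist()) for i in range(1,n) if st[i][4]>15 and st[i][1]<260])
for z in (285-87,285+8): print(np.round(px('side',(492.5,-263.5,z)),1))
save(cv2.resize(a[60:200,300:440],None,fx=4,fy=4,interpolation=cv2.INTER_CUBIC),'p1.png')
E
```

```text
time_s: 25.98
tool_pos: [494.4, -258.8, 285.7]
orientation: [3.103, -0.488, 0.001]
force: [0.6, 0.4, -0.6]
gripper_width: 0.507
gripper_force: 60.7
purple side []
port side [([643.0, 195.0, 1.0], 0.75), ([497.0, -265.0, -0.0], 0.74)]
purple top [([522.0, 452.0, -5.0], 0.46)]
port top [([496.0, -272.0, 2.0], 0.89)]
t 26.27 pos [ 494.  -260.   285.6] yaw -17.99 tilt [ 0.0003 -0.0005] F [-0.7 -0.7 -0.6] w 0.508 gf 60.7
(492.5, -263.5, 285) -> [-0.002  0.025  0.004]
turn [ 0.    -0.001  0.   ]
[([376, 67, 16, 34, 140], [384.2, 86.3]), ([366, 143, 16, 12, 52], [373.7, 148.6])]
[380.5 109.7]
[386.3  79.6]
```

View pics/p1.png

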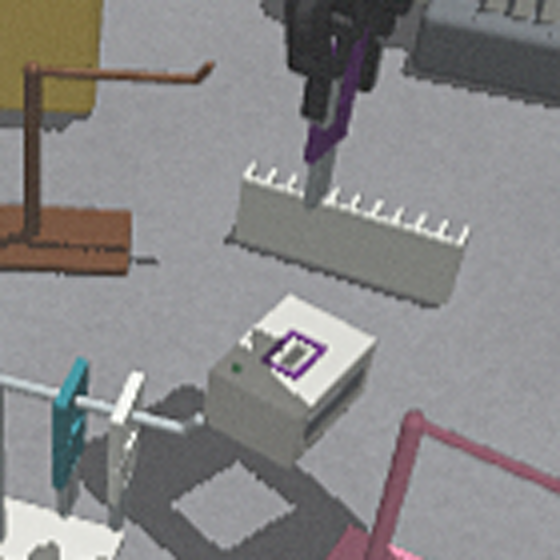

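The paddle is held vertically above the port, with its foot at picture (315,205) and the slot at (297,355). Teal and white hang on the spare bar at (70,420) and (125,430). I'll descend to about 15 mm above the rim and compare from near.

```bash
python3 -m crank '[[[0,0.02,0.3,0,0,0,1],[0,0.02,0.6,0,0,0,1],[0,0.02,0.83,0,0,0,1],[0,0.02,0.83,0,0,0,1],[0,0.02,0.83,0,0,0,1],[0,0.02,0.83,0,0,0,1]]]'; python3 - <<'E'
from h import *
ims=np.mean([snapshot('side').astype(float) for _ in range(4)],0).astype(np.uint8)
s=read_state();p=np.array(s['tool_pos']);print(np.round(p,1))
c=np.ascontiguousarray(ims[100:165,340:410]);S=8
v=cv2.resize(c,None,fx=S,fy=S,interpolation=cv2.INTER_CUBIC)
R=Rn.from_rotvec(s['orientation']).as_matrix()
def mark(X,col):
  u,w=px('side',X);print(np.round(X,1),round(u,1),round(w,1));cv2.circle(v,(int((u-340+.5)*S),int((w-100+.5)*S)),2,col,-1)
f=p-[0,0,86.5]
for d in (-8,8): mark(f+R[:,1]*d,(255,0,0))           # foot corners
for d in (-11,11): mark(f+[0,0,7]+R[:,1]*d,(255,255,0))
for d in (-22,22): mark(f+[0,0,45]+R[:,1]*d,(0,255,0)) # head bottom corners
o=np.array([492.7,-263.3,55]);
for a,b in ((-5.5,-12.5),(-5.5,12.5),(5.5,12.5),(5.5,-12.5)): mark(o+R[:,0]*a+R[:,1]*b,(255,0,0))
save(v,'p2.png')
E
```

```text
time_s: 27.02
tool_pos: [493.8, -263.7, 163.2]
orientation: [3.101, -0.492, 0.006]
force: [0.3, 0.4, -0.9]
gripper_width: 0.503
gripper_force: 60.6
[ 493.3 -263.4  161.8]
[ 495.7 -255.8   75.3] 372.5 144.2
[ 490.8 -271.    75.3] 375.5 141.4
[ 496.7 -252.9   82.3] 372.3 143.0
[ 489.9 -273.9   82.3] 376.3 139.1
[ 500.1 -242.5  120.2] 372.0 135.3
[ 486.5 -284.3  120.3] 380.3 127.5
[ 491.3 -249.7   55. ] 372.5 150.9
[ 483.6 -273.5   55. ] 377.0 146.4
[ 494.1 -276.9   55. ] 374.0 144.8
[ 501.8 -253.1   55. ] 369.4 149.2
```

View pics/p2.png

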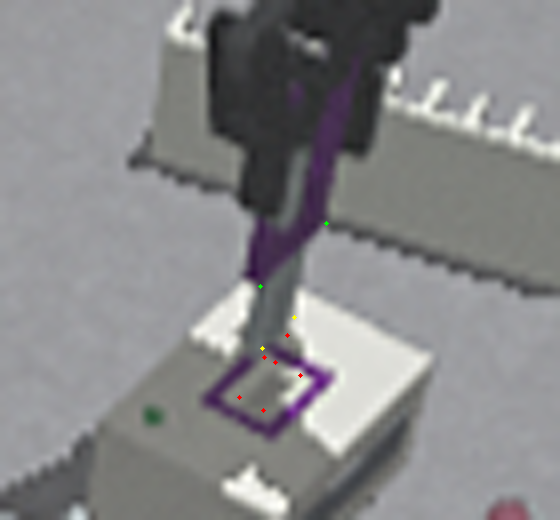

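The foot hangs just above the slot. Frame corners are at about (205,400), (265,348), (333,377) and (268,438), so the slot centre is near (268,392). I'll quantify the camera's local bias by fitting the held paddle and the frame numerically.

```bash
cat > fit.py <<'E'
from h import *
from scipy.optimize import minimize
def purp(im): im=im.astype(float);return (im[:,:,0]+im[:,:,2])/2-im[:,:,1]
ims=np.mean([snapshot('side').astype(float) for _ in range(6)],0)
s=read_state();p=np.array(s['tool_pos']);R=Rn.from_rotvec(s['orientation']).as_matrix()
print(np.round(p,1))
f=p-[0,0,86.5];up=np.array([0,0,1.])
def prism(z0,z1,w,off,SS=8,u0=360,v0=110,W=30,H=40):
  P=np.array([px('side',f+R[:,0]*a+R[:,1]*b+up*z) for a in(-4,4) for b in(-w/2,w/2) for z in(z0,z1)])+off+.5-[u0,v0]
  h=cv2.convexHull(np.round(P*SS*16).astype(np.int32))
  m=np.zeros((H*SS,W*SS),np.uint8);cv2.fillConvexPoly(m,h,255,shift=4)
  return cv2.resize(m,(W,H),interpolation=cv2.INTER_AREA)/255.
I=purp(ims)[110:150,360:390]
for (r0,r1,c0,c1) in [(17,28,9,24),(18,28,11,24),(17,26,9,26)]:
  J=I[r0:r1,c0:c1];best=[]
  for dx in np.arange(-2,2.01,.1):
    for dy in np.arange(-2,2.01,.1):
      m=prism(45,125,44,(dx,dy))[r0:r1,c0:c1]
      best.append((np.corrcoef(m.ravel(),J.ravel())[0,1],dx,dy))
  best.sort(reverse=True);print('head off',np.round(best[:3],2).tolist())
b=np.array(best[0][1:])
s0=cv2.imread('pics/s0.png')[:,:,::-1];K=np.clip(purp(s0)[138:160,360:390]-8,0,None)
vv,uu=np.mgrid[138:160,360:390];c=np.array([(K*uu).sum(),(K*vv).sum()])/K.sum();print('frame px',c)
t0=cv2.imread('pics/t0.png')[:,:,::-1];K=np.clip(purp(t0)[228:250,385:412]-8,0,None)
vv,uu=np.mgrid[228:250,385:412];d=np.array([(K*uu).sum(),(K*vv).sum()])/K.sum();print('top frame',d,onz('top',*d,55).round(1))
print('slot raw',onz('side',*c,55).round(1),'corrected',onz('side',*(c-b),55).round(1))
E
python3 fit.py
```

```text
[ 493.  -263.2  160.9]Traceback (most recent call last):
  File "fit.py", line 18, in <module>
    m=prism(45,125,44,(dx,dy))[r0:r1,c0:c1]
      ~~~~~^^^^^^^^^^^^^^^^^^^
  File "fit.py", line 9, in prism
    P=np.array([px('side',f+R[:,0]*a+R[:,1]*b+up*z) for a in(-4,4) for b in(-w/2,w/2) for z in(z0,z1)])+off+.5-[u0,v0]
                ~~^^^^^^^^^^^^^^^^^^^^^^^^^^^^^^^^^
  File "h.py", line 6, in px
    c=camera_params(cam); p=np.array(c['R'])@np.array(X,float)+np.array(c['t']).ravel()
ValueError: time passes only in moves, steps and waits
```

```bash
sed -i 's/^def save/import functools\ncamera_params=functools.lru_cache(None)(camera_params)\ndef save/' h.py; python3 fit.py
```

```text
[ 493.  -263.2  160.8]
head off [[0.84, -1.0, -0.3], [0.84, -0.9, -0.4], [0.84, -1.0, -0.2]]
head off [[0.91, -1.0, -0.4], [0.91, -1.1, -0.3], [0.91, -1.0, -0.3]]
head off [[0.83, -0.9, -0.4], [0.83, -1.0, -0.3], [0.83, -1.0, -0.2]]
frame px [372.98146912 148.30751252]
top frame [398.27473631 238.77708019] [ 492.5 -265.8   55. ]
slot raw [ 492.9 -261.    55. ] corrected [ 489.9 -260.3   55. ]
```

```bash
python3 - <<'E'
from h import *
t=np.mean([snapshot('top').astype(float) for _ in range(4)],0)
tl=np.clip((t[:,:,1]+t[:,:,2])/2-t[:,:,0]-25,0,None)
for z in(186,):
  u,v=px('top',(597,-52,z));u0,v0=int(u)-14,int(v)-8
  K=tl[v0:v0+17,u0:u0+29];vv,uu=np.mgrid[v0:v0+17,u0:u0+29]
  print((K>10).sum(),(u,v),'teal',[(K*uu).sum()/K.sum(),(K*vv).sum()/K.sum()],onz('top',(K*uu).sum()/K.sum(),(K*vv).sum()/K.sum(),z).round(1))
print((K>0).astype(int).sum(0),(K>0).astype(int).sum(1))
c=np.array(camera_params('top')['R']);print(-c.T@np.array(camera_params('top')['t']).ravel())
# post tops, spare tip: brightness profile of bar column
print(np.round(t[195:222:3,318:336].mean(2)).astype(int))
E
```

```text
80 (np.float64(328.7541271382387), np.float64(197.40646709214968)) teal [np.float64(328.12378213048675), np.float64(198.07008446596043)] [595.1 -50.3 186. ]
[0 0 0 0 0 0 2 6 6 6 6 6 6 4 4 4 6 5 5 5 5 4 3 0 0 0 0 0 0] [ 0  0  0  0  0  0  0 10 17 17 16 12 11  0  0  0  0]
[ 440.6836898    -7.73779748 1431.71777243]
[[223 187 109 172 220 215 214 217 196 156 172 176 184 220 222 221 221 220]
 [122 123 123 112 110 108 108 109 109 109 106 107 108 109 108 109 107 107]
 [120 123 104  53  39  44  55  51  36 116 186 175  96  59  51  36  30  92]
 [190 118 117 183 228 226 211 183 166 145 177 184 169 193 214 219 218 219]
 [190 119 119 161 197 195 194 193 189 169 173 185 197 219 218 218 218 218]
 [122 121 156 202 214 212 213 212 210 213 210 214 221 220 220 218 219 218]
 [123 124 121 114 110 110 131 135 117 136 160 152 138 143 132 114 107 112]
 [117  71 107 135 137 137 125 108 102 130 182 167 105 118 136 139 136 133]
 [112  70 109 138 137 134 134 137 124 135 179 171 128 134 132 133 133 134]]
```

```bash
cat > ring.py <<'E'
from h import *
from scipy.optimize import minimize
def purp(im): im=im.astype(float);return (im[:,:,0]+im[:,:,2])/2-im[:,:,1]
def rect(cam,o,yaw,w,h,u0,v0,W,H,SS=8):
  c,s=np.cos(yaw),np.sin(yaw)
  P=np.array([px(cam,(o[0]+c*a-s*b,o[1]+s*a+c*b,55)) for a,b in((-w,-h),(-w,h),(w,h),(w,-h))])+.5-[u0,v0]
  m=np.zeros((H*SS,W*SS),np.uint8);cv2.fillConvexPoly(m,np.round(P*SS*16).astype(np.int32),255,shift=4)
  return cv2.resize(m,(W,H),interpolation=cv2.INTER_AREA)/255.
for cam,f,(u0,v0) in [('side','s0',(358,136)),('top','t0',(383,226))]:
  W,H=32,26;I=purp(cv2.imread(f'pics/{f}.png')[:,:,::-1])[v0:v0+H,u0:u0+W]
  def cost(q):
    m=rect(cam,q[:2],q[2],q[3],q[4],u0,v0,W,H)-rect(cam,q[:2],q[2],q[5],q[6],u0,v0,W,H)
    return -np.corrcoef(m.ravel(),I.ravel())[0,1]
  r=minimize(cost,[492.5,-263,-.32,15,21,9,15],method='Nelder-Mead',options=dict(initial_simplex=np.array([[492.5,-263,-.32,15,21,9,15]]+[np.array([492.5,-263,-.32,15,21,9,15])+d for d in np.diag([3,3,.1,-2,-2,2,2])]),maxiter=1500))
  print(cam,r.x.round(2),r.fun.round(3),'px',np.round(px(cam,(*r.x[:2],55)),2))
E
python3 ring.py
```

```text
side [ 4.9328e+02 -2.6215e+02 -3.2000e-01  1.6310e+01  2.2270e+01  1.1320e+01
  1.6180e+01] -0.941 px [372.95 148.02]
top [ 4.9341e+02 -2.6557e+02 -3.1000e-01  1.6150e+01  2.1660e+01  1.1500e+01
  1.6780e+01] -0.954 px [398.19 238.48]
```

```bash
python3 -c "
from h import *
plan([(491.7,-263.3,137)],-18)"; python3 -m crank '[[[-0.008,-0.002,0.04,0,0,0,1],[-0.008,-0.002,0.08,0,0,0,1],[-0.008,-0.002,0.12,0,0,0,1],[-0.008,-0.002,0.16,0,0,0,1],[-0.008,-0.002,0.16,0,0,0,1]]]'; python3 -c "
from h import *
plan([(491.7,-263.3,130)],-18)"
```

```text
t 28.02 pos [ 493.  -263.2  160.9] yaw -18.02 tilt [ 0.     -0.0003] F [-0.9 -0.4 -0.7] w 0.511 gf 60.6
(491.7, -263.3, 137) -> [-0.008  0.003  0.159]
turn [ 0. -0. -0.]
time_s: 28.65
tool_pos: [491.7, -262.4, 136.1]
orientation: [-3.103, 0.492, 0.002]
force: [-0.3, 0.1, -0.1]
gripper_width: 0.506
gripper_force: 60.6
t 28.65 pos [ 491.7 -262.4  136.1] yaw -18.02 tilt [-0.0011  0.0003] F [-0.3  0.1 -0.1] w 0.506 gf 60.6
(491.7, -263.3, 130) -> [0.002 0.006 0.041]
turn [-0.     0.001 -0.   ]
```

```bash
python3 -m crank '[[[0,0,0.01,0,0,0,1],[0,0,0.02,0,0,0,1],[0,0,0.03,0,0,0,1]]]'; python3 -m crank '[[[0,0,0.01,0,0,0,1],[0,0,0.02,0,0,0,1],[0,0,0.02,0,0,0,1]]]';
```

```text
time_s: 29.02
tool_pos: [492.7, -262.9, 134.3]
orientation: [3.102, -0.492, 0.005]
force: [-1.5, 1.8, 11.2]
gripper_width: 0.501
gripper_force: 62.3
time_s: 29.4
tool_pos: [493.5, -263.3, 134.0]
orientation: [3.101, -0.491, 0.01]
force: [-3.7, 2.3, 18.6]
gripper_width: 0.507
gripper_force: 63.5
```

```bash
python3 -m crank '[[[0,0,-0.03,0,0,0,1],[0,0,-0.055,0,0,0,1],[0,0,-0.055,0,0,0,1],[0,0,-0.055,0,0,0,1]]]'; python3 - <<'E'
from h import *
plan([(490.2,-261.5,137)],-18)
E
```

```text
time_s: 29.9
tool_pos: [491.8, -262.5, 137.1]
orientation: [3.103, -0.492, -0.001]
force: [0.3, -0.2, -1.1]
gripper_width: 0.507
gripper_force: 60.7
t 29.9 pos [ 491.8 -262.5  137.1] yaw -18.01 tilt [-0.0006  0.    ] F [ 0.3 -0.2 -1.1] w 0.507 gf 60.7
(490.2, -261.5, 137) -> [-0.012 -0.003  0.001]
turn [ 0.     0.001 -0.   ]
```

```bash
python3 -m crank '[[[-0.012,-0.004,0,0,0,0,1],[-0.012,-0.004,0,0,0,0,1],[-0.012,-0.004,0.015,0,0,0,1],[-0.012,-0.004,0.03,0,0,0,1],[-0.012,-0.004,0.045,0,0,0,1]]]'
```

```text
time_s: 30.52
tool_pos: [491.6, -262.1, 134.1]
orientation: [3.101, -0.492, 0.007]
force: [-4.3, 0.8, 20.6]
gripper_width: 0.505
gripper_force: 63.2
```

```bash
python3 -m crank '[[[0,0,-0.03,0,0,0,1],[-0.013,-0.002,-0.045,0,0,0,1],[-0.013,-0.002,-0.045,0,0,0,1],[-0.013,-0.002,-0.03,0,0,0,1],[-0.013,-0.002,-0.015,0,0,0,1],[-0.013,-0.002,0,0,0,0,1]]]'
```

```text
time_s: 31.28
tool_pos: [490.0, -261.3, 134.5]
orientation: [3.101, -0.492, 0.008]
force: [-5.5, 0.3, 24.3]
gripper_width: 0.506
gripper_force: 62.6
```

```bash
cat > mom.py <<'E'
from h import *
s=read_state();R=Rn.from_rotvec(s['orientation']).as_matrix();F=R.T@np.array(s['force']);M=R.T@np.array(s['moment'])*1000
rz=80 # tool z ahead of TCP to contact
# M=r x F
ry=(M[0]+rz*F[1])/F[2]; rx=(rz*F[0]-M[1])/F[2]
print('F tool',F.round(1),'M Nmm',M.round(0),'contact tool x,y',round(rx,1),round(ry,1))
E
python3 mom.py; python3 -m crank '[[[0,0,-0.03,0,0,0,1],[0,0,-0.045,0,0,0,1],[0,0,-0.045,0,0,0,1],[0,0,-0.045,0,0,0,1]]]'; python3 mom.py; python3 fit.py | grep -v top
```

```text
F tool [ -5.2   1.4 -24.3] M Nmm [ -109. -1007.   -75.] contact tool x,y -24.3 -0.2
time_s: 31.78
tool_pos: [488.4, -260.6, 137.1]
orientation: [3.102, -0.492, -0.001]
force: [-2.3, -3.7, -1.6]
gripper_width: 0.504
gripper_force: 60.1
F tool [-1.   4.2  1.6] M Nmm [-1061.   -12.    64.] contact tool x,y -42.5 -444.7
[ 488.4 -260.6  137.2]
head off [[0.48, -0.6, -0.7], [0.48, -0.6, -0.5], [0.48, -0.5, -0.7]]
head off [[0.44, -0.6, -0.5], [0.44, -0.6, -0.7], [0.44, -0.5, -0.7]]
head off [[0.42, -0.6, -0.7], [0.42, -0.6, -0.8], [0.42, -0.6, -0.9]]
frame px [372.98146912 148.30751252]
slot raw [ 492.9 -261.    55. ] corrected [ 490.4 -258.7   55. ]
```

```bash
sed -i 's/rz=80/rz=250/' mom.py; python3 - <<'E'
from h import *
plan([(491,-265,137)],-18)
E
python3 -m crank '[[[0.025,0.022,0,0,0,0,1],[0.025,0.022,0,0,0,0,1],[0.025,0.022,0,0,0,0,1]]]'; python3 mom.py
```

```text
t 32.08 pos [ 488.4 -260.6  137.2] yaw -18.02 tilt [-0.0008 -0.0002] F [-1.  -4.3 -3.4] w 0.503 gf 60.2
(491, -265, 137) -> [0.025 0.023 0.001]
turn [ 0.001  0.001 -0.001]
time_s: 32.45
tool_pos: [491.5, -264.5, 137.8]
orientation: [-3.103, 0.491, -0.001]
force: [-0.4, 0.3, -0.6]
gripper_width: 0.505
gripper_force: 61.8
F tool [-0.5 -0.1  0.6] M Nmm [-14. -19. -29.] contact tool x,y -170.0 -81.5
```

Free of contact. Now I'll press gently.

```bash
python3 -m crank '[[[0,0.003,0.015,0,0,0,1],[0,0.003,0.03,0,0,0,1],[0,0.003,0.045,0,0,0,1],[0,0.003,0.045,0,0,0,1]]]'; python3 mom.py
```

```text
time_s: 32.95
tool_pos: [490.9, -265.2, 130.5]
orientation: [3.103, -0.492, -0.001]
force: [-0.1, -0.8, 0.1]
gripper_width: 0.506
gripper_force: 61.8
F tool [ 0.1  0.8 -0.1] M Nmm [10. 14. 12.] contact tool x,y -159.9 -2544.4
```

It's in, with no force. Continue down to the plunger.

```bash
python3 -m crank '[[[0,0,0.03,0,0,0,1],[0,0,0.06,0,0,0,1],[0,0,0.09,0,0,0,1],[0,0,0.12,0,0,0,1],[0,0,0.14,0,0,0,1],[0,0,0.14,0,0,0,1]]]'; python3 mom.py
```

```text
time_s: 33.7
tool_pos: [491.3, -265.3, 110.4]
orientation: [3.102, -0.492, 0.001]
force: [-0.5, 0.5, 2.5]
gripper_width: 0.505
gripper_force: 62.2
F tool [-0.6 -0.3 -2.5] M Nmm [ 142. -223.    9.] contact tool x,y -26.9 -23.6
```

```bash
python3 -m crank '[[[0,0,0.03,0,0,0,1],[0,0,0.06,0,0,0,1],[0,0,0.09,0,0,0,1],[0,0,0.09,0,0,0,1],[0,0,0.09,0,0,0,1]]]'; python3 mom.py;  python3 -m crank '[[[0,0,0.01,0,0,0,1],[0,0,0.02,0,0,0,1],[0,0,0.03,0,0,0,1],[0,0,0.03,0,0,0,1]]]'; python3 mom.py
```

```text
time_s: 34.33
tool_pos: [491.4, -265.4, 97.0]
orientation: [3.102, -0.492, 0.002]
force: [-1.4, 0.8, 5.2]
gripper_width: 0.499
gripper_force: 62.5
F tool [-1.5 -0.3 -5.2] M Nmm [ 227. -273.  -60.] contact tool x,y 21.1 -29.1
time_s: 34.83
tool_pos: [492.4, -265.5, 95.9]
orientation: [3.102, -0.491, 0.007]
force: [-5.9, 6.9, 22.6]
gripper_width: 0.507
gripper_force: 61.6
F tool [ -7.6  -4.7 -22.6] M Nmm [  696. -1448.  -100.] contact tool x,y 20.1 21.5
```

```bash
python3 -m crank '[[[0,0,0.015,0,0,0,1],[0,0,0.02,0,0,0,1],[0,0,0.02,0,0,0,1]]]'; python3 -m crank '[[[0,0,-0.03,0,0,0,1],[0,0,-0.045,0,0,0,1],[0,0,-0.045,0,0,0,1]]]'; python3 mom.py
```

```text
time_s: 35.2
tool_pos: [493.0, -265.2, 95.3]
orientation: [3.102, -0.49, 0.01]
force: [-10.4, 10.8, 34.5]
gripper_width: 0.507
gripper_force: 61.3
time_s: 35.58
tool_pos: [491.1, -265.4, 95.6]
orientation: [3.102, -0.492, 0.0]
force: [-0.9, 1.6, 4.2]
gripper_width: 0.503
gripper_force: 61.0
F tool [-1.3 -1.2 -4.2] M Nmm [ 128. -117.   15.] contact tool x,y 50.4 43.1
```

Home, and now unloaded. Open, rise straight up, and move clear.

```bash
python3 -m crank '[[[0,0,0,0,0,0,0.2],[0,0,0,0,0,0,-0.4],[0,0,0,0,0,0,-1],[0,0,0,0,0,0,-1],[0,0,0,0,0,0,-1],[0,0,-0.2,0,0,0,-1],[0,0,-0.5,0,0,0,-1],[0,0,-1,0,0,0,-1],[0,0,-1,0,0,0,-1],[0,0,-1,0,0,0,-1]]]'; python3 -m crank '[[[-0.6,0,-0.5,0,0,0,-1],[-0.9,0,-0.5,0,0,0,-1],[-0.9,0,-0.5,0,0,0,-1],[-0.9,0,-0.5,0,0,0,-1],[-0.9,0,-0.5,0,0,0,-1],[-0.9,0,-0.5,0,0,0,-1]]]'; python3 - <<'E'
from h import *
a=snapshot('side');b=snapshot('top')
for n in ['purple_grip','teal_grip','white_grip','tube_rack','cassette','reagent','mouse']:
  print(n,[(c,np.round(r['xyz']).tolist(),round(r['p'],2)) for c in('side','top') for r in pinpoint(c,n)])
save(np.hstack([cv2.resize(a[110:240,270:410],None,fx=2.8,fy=2.8),cv2.resize(b[150:280,290:430],None,fx=2.8,fy=2.8)]),'end.png')
E
```

```text
time_s: 36.83
tool_pos: [491.3, -265.4, 246.2]
orientation: [3.102, -0.492, 0.003]
force: [0.3, 0.0, -1.7]
gripper_width: 0.997
gripper_force: 0.0
time_s: 37.58
tool_pos: [363.1, -223.5, 318.9]
orientation: [-3.102, 0.491, 0.004]
force: [0.5, -0.3, -0.4]
gripper_width: 1.0
gripper_force: 0.0
purple_grip [('side', [490.0, -266.0, 103.0], 0.67), ('side', [419.0, 104.0, -4.0], 0.28), ('top', [492.0, -267.0, 103.0], 0.47)]
teal_grip [('side', [596.0, -50.0, 159.0], 0.5), ('top', [599.0, -50.0, 152.0], 0.64)]
white_grip [('side', [558.0, 309.0, 128.0], 0.84), ('side', [559.0, -48.0, 153.0], 0.8), ('side', [644.0, 56.0, 132.0], 0.77), ('top', [556.0, -51.0, 155.0], 0.6), ('top', [558.0, 306.0, 130.0], 0.46)]
tube_rack [('side', [526.0, 456.0, 1.0], 0.65), ('top', [523.0, 454.0, -1.0], 0.64)]
cassette [('side', [492.0, -447.0, -1.0], 0.72), ('side', [495.0, -265.0, 3.0], 0.61), ('top', [490.0, -445.0, -1.0], 0.82)]
reagent [('side', [744.0, -202.0, -3.0], 0.68), ('top', [745.0, -207.0, 1.0], 0.55)]
mouse [('side', [418.0, 105.0, -5.0], 0.95), ('top', [418.0, 103.0, 3.0], 0.66)]
```

View pics/end.png

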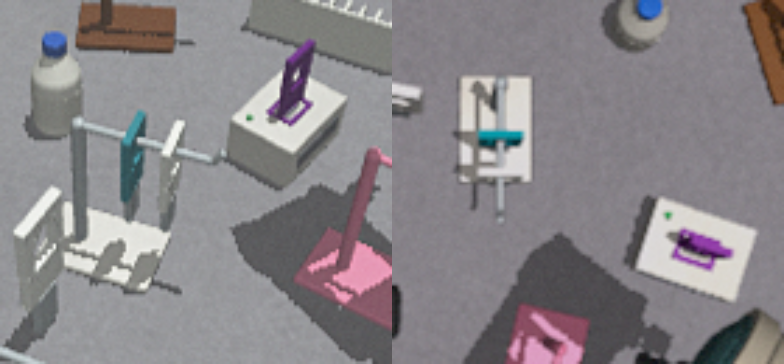

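The purple paddle stands fully down in the port, at side picture (297,85) and top (705,245). Teal and white hang on the spare hook at (132,155) and (172,165), and the bystanders have not moved. I'm handing in.

```bash
python3 -c "
from workcell import *
print(job_done())"
```

```text
the job is handed in; nothing more can be done
None
```

The job is handed in: teal and white hang on the spare hook, the purple paddle is pressed home in the port, everything is released, and the rack, cassette, bottle and mouse have not moved.

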